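# Set the desiccator purge regulator and lock it

### The job

Set the dry-gas regulator on the sloping console: turn its knob until the pointer stands on the index rider at the edge of the dial, and only then slide the lock hood along its rails, fully home over the knob. Do not shift the index rider, leave the knob on the mark, let go of everything, and leave the other things on the shelf where they are.

Things in the scene. Friction and masses are not known exactly. Their poses are not given: they have to be found in the camera images.
- panel: Face of a fixed grey steel console, 150 mm up the slope x 210 across, sloping 30 degrees, facing to the right of and away from the robot. Origin: where the knob's axis meets the face, 85 mm above the shelf. x up the slope, y across it (the way the lock opens), z out of the face. Face spans x -75..75, y -55..155 mm. Rails 6 mm high, 7 wide at x = +-49 mm..
- knob (a joint): Turn of the black knob, rad: 0 when the pointer points up the slope (panel +x), growing clockwise as seen looking at the face; stops at -1.6 and 1.6. It stays where it is left (friction 0.06 N m).
- knob_grip (a point): Where to grip the knob: on its axis, 31 mm above the face. The knob is a round skirt (44 mm across, top 10 mm above the face) with an upright grip bar 44 mm long, 12 thick, from 10 to 36 mm above the face. Turns with the knob: x along the bar towards the pointer, y across the bar, z out of the face.
- pointer_tip (a point): Tip of the knob's pointer, a short black nose on the skirt at one end of the bar (the light line on the bar's top also runs to that end): 30 mm from the axis, 5 mm above the face. Turns with the knob.
- index_tip (a point): Inner tip of the index rider, a small pointed dark steel tab (16 mm wide, 5 high) at the dial's edge: 30 mm from the knob's axis, 5 mm above the face. The pointer's tip must come to this point. At the start it lies 0.45 to 1.5 rad clockwise of the pointer. It is stiff (0.8 N m) and must stay put.
- lock (a joint): Slide of the aluminium lock hood, m: 0 = open, its centre 100 mm to panel +y of the knob's axis; grows towards panel -y; 0.100 = fully home at its stop, centred over the knob. Friction 2.5 N; stays where left. The hood is 90 mm (up the slope) x 60, roof 43 mm above the face, open towards the knob; it clears the knob at any setting, does not hold it, and over it keeps fingers off.
- lock_fin (a point): Grip fin on the middle of the hood's roof: 42 mm long up the slope, 8 mm thick across it, from 43 to 69 mm above the face. The point lies on the fin 65 mm above the face, 4 mm under its top. Axes as the panel's; moves with the hood.
- canister: Bystander: screw-top galvanised canister, 76 mm across, 100 mm high. Origin under its centre.
- crucible: Bystander: cobalt blue porcelain crucible, 52 mm across, 40 mm high. Origin under its centre.
- desiccator_lid: Bystander: domed glass desiccator lid with a knob, 150 mm across, 70 mm high. Origin under its centre.
- calliper: Bystander: steel calliper lying flat, 200 mm long, 8 mm thick. Origin under the middle of its beam.

How it is judged:
On the way, in this order (a step that is already met when the one before it is completed fails the run):
1. With the lock still open, the pointer is set on the index (tips within 5 mm) (distance between pointer_tip and index_tip below 0.005 m and value of joint lock below 0.04 m), for 0.2 s.
2. The lock is slid fully home over the knob, the pointer still on the index (distance between pointer_tip and index_tip below 0.005 m and value of joint lock above 0.094 m), for 0.2 s.
At the end, for the whole second after the job is handed in: The pointer's tip is within 5 mm of the index rider's tip, the lock is at least 94 mm along its 100 mm travel, over the knob, and both are at rest (all of step 2 and velocity of joint lock between -0.01 and 0.01 m/s and velocity of joint knob between -0.05 and 0.05 rad/s); the robot touches nothing.
It fails at once if the index rider is shifted more than 4 mm (distance of index_tip from where it was at the start of the episode above 0.004 m).
It fails at once if the canister is moved more than 20 mm (distance of canister from where it was at the start of the episode above 0.02 m).
It fails at once if the crucible is moved more than 20 mm (distance of crucible from where it was at the start of the episode above 0.02 m).
It fails at once if the desiccator lid is moved more than 20 mm (distance of desiccator_lid from where it was at the start of the episode above 0.02 m).
It fails at once if the calliper is moved more than 20 mm (distance of calliper from where it was at the start of the episode above 0.02 m).
It also fails if it takes over 42 s, if anything falls off the work surface, if the arm or the gripper's body presses on something with over 40 N, if the wrist force passes 120 N, or if a joint passes its speed limit or range.

### The arm

A 7-joint arm with a two-finger parallel gripper is mounted at the origin on the work surface. World frame = base frame: x ahead of the robot, y to its left, z up, the work surface at z = 0. Lengths are in m, angles in rad, forces in N, time in s.
With the tool pointing down it reaches from about 0.375 to 0.925 m from the base axis. Payload 3.1 kg.
Tool frame: the origin (TCP) lies between the finger pads; the fingertips stand 19 mm ahead of it and the grasp point (between the pads) is the TCP; z points along the fingers, y is the line along which they close (so a half turn about z gives the same grasp; the last joint's range is limited). The gripper opens to 85 mm and grips with 20 to 120 N. Pads are 22 mm wide; open, the fingers measure 114 mm over their backs; the gripper's body (76 mm by 85 mm) begins 54 mm behind the grasp point. The pads swing forward as they close: fully open they stand 13 mm farther back than shut.
Start: joints at [-1.25, 0.383, 0.044, 1.598, -0.018, 1.161, -0.05], TCP at [0.264, 0.594, 0.214] pointing down, gripper open.
Joint ranges: [-2.61, 2.61], [-0.41, 2.15], [-1.48, 1.57], [0, 2.5], [-1.57, 4.71], [0.05, 1.97], [-2.85, 2.85]. Speed limits (rad/s): [2.79, 2.79, 3.14, 3.14, 3.14, 3.14, 3.14].

### API

Orientations are given as a unit quaternion [x, y, z, w].
In Python, from bench import move_ptp, movel, move_j, move_gripper, pause, inverse_kinematics, read_camera, camera_params, MotionError, sign_off, look_for, tip_of, read_time_s, read_qpos, read_joint_vel, read_effort, read_eef_pos, read_tcp_rot, read_ft_force, read_ft_torque, read_finger_gap, read_grasp_force gives the robot as it stands. Calls block until the motion is done:
- move_ptp(position, orientation): joint-space move of the TCP to a pose.
- movel(position, orientation=None, speed=0.15): straight line of the TCP; orientation=None keeps the orientation; speed is the mean speed in m/s.
- move_j(angles): joint-space move.
- move_gripper(opening, effort=None): finger opening in m; effort is the grip in N (None keeps the last); returns when the fingers have stopped.
- pause(seconds).
- inverse_kinematics(position, orientation): joint angles nearest the present ones, or None.
- read_camera(name): name is "scene" or "top"; returns the picture (384x512x3 uint8, red, green, blue); there is no depth.
- camera_params(name): a dict with "K" (3x3 intrinsics, pixels), "dist_coeffs" ([k1, k2, p1, p2, k3] as OpenCV has them; the pictures are not rectified), "camera_from_world" (4x4, takes a point from world to camera coordinates). Camera axes: x right, y down, z forward; pixel columns grow to the right and rows downward; lengths in m; the calibration is good to about 2 mm. A picture is of the moment at which its call begins. camera_params takes no time and is no camera call.
A pose or a line that the arm cannot do raises MotionError and nothing moves.
- sign_off(): hands the job in; it is judged then, once.
Trained networks look in the newest picture that a camera, given by its name, has taken for a name from the list of things; names that differ only in an ending like _2 or _b are one class to them, and where a whole thing is asked for, a point or a joint stands for the part that bears it (a point fixed in the world has none). Each returns a list of dicts, best first, with "confidence" (0 to 1); they miss things now and then, are a little off and sometimes report something else, mostly with a low value. They report only what shows in the picture. A call takes as long as a camera call.
- look_for(camera, name): "at" ([column, row] in pixels, amid what is visible of it).
- tip_of(camera, name): "at" ([column, row] in pixels: a listed point, or the origin of a listed thing).
Readings, each from a call of its own:
- read_time_s(): time.
- read_qpos(): joint angles.
- read_joint_vel(): joint speeds.
- read_effort(): joint torques, N m.
- read_eef_pos(): TCP position.
- read_tcp_rot(): TCP orientation.
- read_ft_force(): force on the tool from outside, world axes, zero at the start.
- read_ft_torque(): the same for the moment, N m.
- read_finger_gap(): finger opening in m.
- read_grasp_force(): force on a finger pad.
Only numpy, scipy, OpenCV 4.12 (cv2) and the standard library are available. Lean on these libraries where they do the work, as an engineer would, in place of code of your own. Each camera call takes 0.05 s, during which the arm holds its last target. There are 200 camera calls.

## Working session

There is one attempt and no reset: what is moved stays moved. The work goes in short steps, each a Python script; the robot and the scene stay as the last script left them, time stands still between calls to the robot, and variables do not carry over. Pictures are saved under pics/ and viewed, at most 10 in all, crops included, and the job is handed in when it is done.

```bash
mkdir -p pics; ls
python3 - <<'E'
from bench import *
import cv2, numpy as np
for c in ("scene","top"):
    im=read_camera(c); cv2.imwrite(f"pics/{c}0.png",cv2.resize(im[:,:,::-1],(800,600),interpolation=cv2.INTER_CUBIC))
    p=camera_params(c); print(c,np.round(p["K"],1).tolist(),p["dist_coeffs"],np.round(p["camera_from_world"],3).tolist())
    for n in ("panel","knob_grip","pointer_tip","index_tip","lock_fin"):
        print(n,[(np.round(d["at"],1).tolist(),round(d["confidence"],2)) for d in tip_of(c,n)[:3]])
print(read_time_s(),read_tcp_rot())
E
```

```text
pics
scene [[383.4, 0.0, 248.4], [0.0, 383.4, 197.0], [0.0, 0.0, 1.0]] [-0.0890661  0.         0.         0.         0.       ] [[0.868, 0.496, 0.022, -0.527], [0.298, -0.486, -0.822, -0.069], [-0.397, 0.72, -0.569, 1.16], [0.0, 0.0, 0.0, 1.0]]
panel [([273.9, 189.2], 0.96)]
knob_grip [([277.3, 181.1], 0.83)]
pointer_tip [([267.9, 178.7], 0.58)]
index_tip []
lock_fin []
top [[431.2, 0.0, 250.0], [0.0, 431.2, 182.7], [0.0, 0.0, 1.0]] [0.05677237 0.         0.         0.         0.        ] [[0.016, -1.0, 0.012, -0.003], [-0.991, -0.018, -0.133, 0.609], [0.133, -0.01, -0.991, 1.064], [0.0, 0.0, 0.0, 1.0]]
panel [([201.7, 181.4], 0.67)]
knob_grip [([200.8, 173.9], 0.51)]
pointer_tip [([196.2, 193.8], 0.84), ([236.3, 183.2], 0.71), ([199.9, 178.6], 0.59)]
index_tip [([187.5, 182.4], 0.47)]
lock_fin [([236.2, 184.0], 0.6)]
0.6 [ 2.07837724e-01  9.78163319e-01  4.11098528e-05 -1.19259748e-05]
```

View pics/scene0.png

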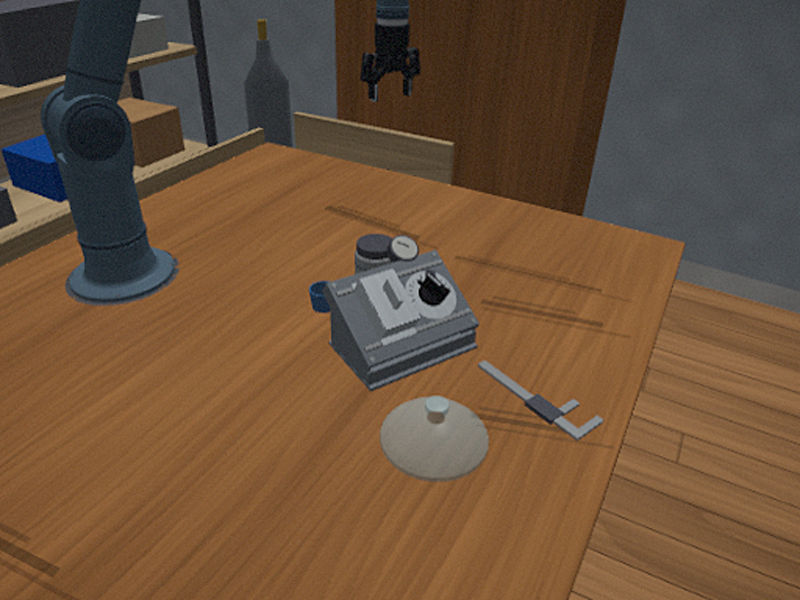

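View pics/top0.png

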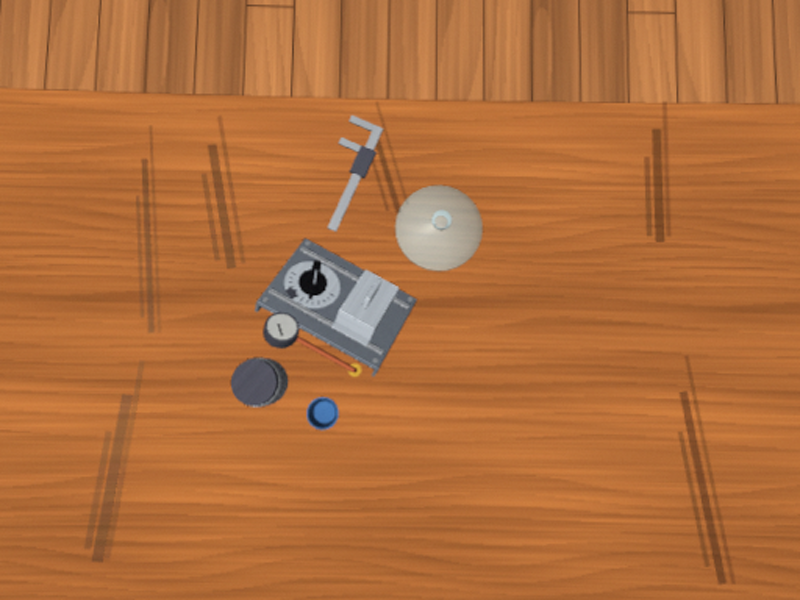

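The top view shows the console: knob at about (313,283), index at (292,293), hood at (367,305), and a gauge at (282,330) beyond its upper edge. I'll zoom in for a model fit.

Run:
```python
from bench import *
import cv2, numpy as np
def avg(c,n=4): return np.mean([read_camera(c).astype(float) for _ in range(n)],0).astype(np.uint8)
a=avg("top"); np.save("top.npy",a); b=avg("scene"); np.save("scene.npy",b)
cv2.imwrite("pics/tc.png",cv2.resize(a[145:245,155:275,::-1],None,fx=6,fy=6,interpolation=cv2.INTER_CUBIC))
cv2.imwrite("pics/sc.png",cv2.resize(b[145:250,200:315,::-1],(690,630),interpolation=cv2.INTER_CUBIC)[:600])
```

```text
(no output)
```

View pics/tc.png

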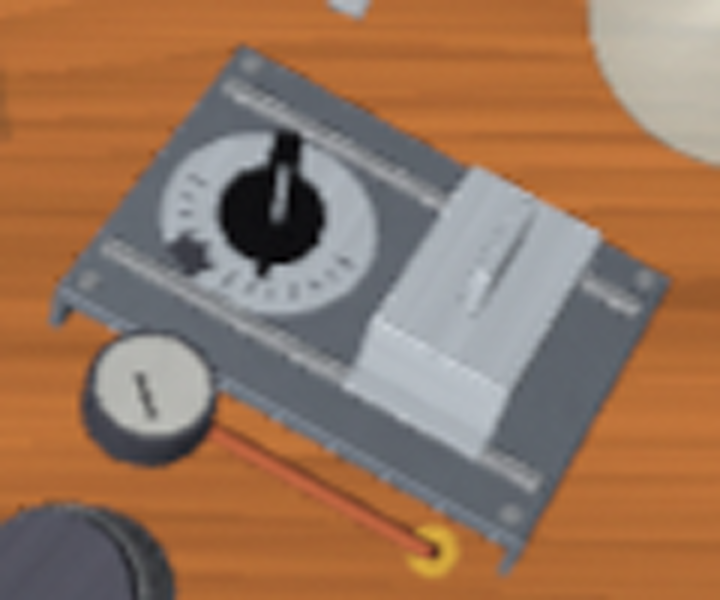

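View pics/sc.png

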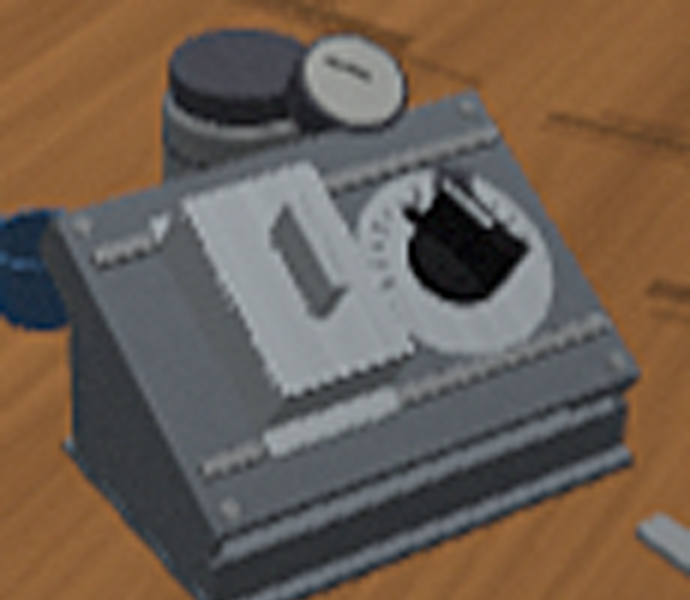

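Top crop: face corners near (240,46), (668,278), (510,550), (60,298), pointer nose at (264,275), index at (192,255) with its tip at about (205,242). Scene crop: corners at (475,92), (52,215), (218,535), (637,378), with the gauge face at (353,80).

```bash
cat > geo.py <<'E'
import numpy as np, cv2
from bench import camera_params
from scipy.spatial.transform import Rotation as R
from scipy.optimize import least_squares
CAM={c:camera_params(c) for c in("top","scene")}
OFF={"top":(155,145),"scene":(200,145)}
def crop(c,p): return (np.array(p,float)+.5)/6-.5+np.array(OFF[c])
def proj(c,P):
    q=CAM[c]; T=np.array(q["camera_from_world"])
    return cv2.projectPoints(np.atleast_2d(P).astype(float),cv2.Rodrigues(T[:3,:3])[0],T[:3,3],np.array(q["K"]),np.array(q["dist_coeffs"]))[0][:,0]
def frame(yaw):  # x up the slope (horizontal dir yaw), y across, z out
    x=np.array([np.cos(yaw)*np.cos(np.pi/6),np.sin(yaw)*np.cos(np.pi/6),.5]); y=np.array([-np.sin(yaw),np.cos(yaw),0])
    return np.c_[x,y,np.cross(x,y)]
def polar(a,r=.03,h=.005): return np.array([r*np.cos(a),-r*np.sin(a),h])  # a clockwise
E
cat > fit.py <<'E'
from geo import *
C=np.array([[-75,-55,0],[-75,155,0],[75,155,0],[75,-55,0]])/1e3
obs={"top":crop("top",[(240,46),(668,278),(510,550),(60,298)]),"scene":crop("scene",[(637,378),(218,535),(52,215),(475,92)])}
def res(p,cs=("top","scene")):
    P=C@frame(p[2]).T+[p[0],p[1],p[3] if len(p)>3 else .085]
    return np.concatenate([(proj(c,P)-obs[c]).ravel() for c in cs])
for cs in (("top",),("scene",),("top","scene")):
  for p0 in([.6,.1,2.6],[.6,.1,2.6,.085]):
    s=least_squares(res,p0,args=(cs,)); print(cs,s.x.round(4),s.fun.reshape(-1,2).round(1).tolist())
    if len(p0)==3: p=s.x
    if cs==("scene",): continue
F=frame(p[2]);o=np.array([p[0],p[1],.085]); np.savez("pose.npz",F=F,o=o)
def face(c,pix,h):  # pixel -> panel point at height h
    return least_squares(lambda u:(proj(c,o+F@[u[0],u[1],h])-pix).ravel(),[0,0]).x
for c,n,pt,h in [("top","skirt",(272,214),.010),("top","ptr",(264,275),.005),("top","idx mid",(190,256),.005),("top","idx tip",(205,242),.005),("scene","ptr",(409,213),.005),
   ("top","fin",(507,255),.069),("top","bar end a",(290,133),.036),("top","line far",(277,222),.036),("scene","line a",(448,183),.036),("scene","line b",(488,222),.036)]:
    u=face(c,crop(c,pt),h); print(c,n,(u*1e3).round(1),"ang",np.arctan2(-u[1],u[0]).round(3),"r",np.hypot(*u).round(4))
g=least_squares(lambda X:np.r_[(proj("top",X)-crop("top",(148,385))).ravel(),(proj("scene",X)-crop("scene",(353,80))).ravel()],[.5,.15,.15])
print("gauge",g.x,g.fun.round(1),"panel",(F.T@(g.x-o)*1e3).round(0))
E
python3 fit.py
```

```text
('top',) [0.6011 0.1338 2.6561] [[-0.4, 0.1], [0.3, 0.7], [1.6, 0.3], [-1.6, -1.0]]
('top',) [0.6028 0.1349 2.6559 0.0684] [[-0.0, 0.7], [-0.5, 0.7], [1.2, -0.4], [-0.7, -0.9]]
('scene',) [0.6079 0.1314 2.6505] [[1.2, -0.6], [-0.7, 0.8], [-0.4, -0.1], [0.0, -0.8]]
('scene',) [0.6017 0.1435 2.645  0.0749] [[0.3, -0.5], [-0.6, 0.2], [0.4, 0.3], [-0.1, 0.0]]
('top', 'scene') [0.6039 0.1337 2.6542] [[-0.2, -1.0], [0.3, -0.3], [1.6, -0.8], [-1.5, -2.2], [0.1, -1.6], [-1.4, -0.2], [-1.2, -0.8], [-1.1, -1.6]]
('top', 'scene') [0.6034 0.1354 2.6533 0.08  ] [[-0.6, -0.4], [-0.5, 0.2], [0.8, -0.6], [-1.8, -1.8], [-0.1, -0.4], [-1.3, 0.9], [-0.9, 0.5], [-1.1, -0.3]]
top skirt [2.  2.2] ang -0.832 r 0.003
top ptr [26.3 12.9] ang -0.456 r 0.0293
top idx mid [ 35.4 -16. ] ang 0.424 r 0.0388
top idx tip [ 26.1 -14.4] ang 0.503 r 0.0298
scene ptr [22.6  9. ] ang -0.38 r 0.0243
top fin [ 6.  97.5] ang -1.509 r 0.0976
top bar end a [-19.   -5.9] ang 2.841 r 0.0199
top line far [21.8 10.6] ang -0.454 r 0.0243
scene line a [17.2  5. ] ang -0.282 r 0.0179
scene line b [-4.6 -2.4] ang 2.665 r 0.0052
gauge [0.53387807 0.17262505 0.13103496] [-0.2 -0.4 -0.5  0.1] panel [92. -2. -0.]
```

```bash
cat > fit2.py <<'E'
from geo import *
top=[((-75,-55,0),(240,46)),((-75,155,0),(668,278)),((75,155,0),(512,550)),((75,-55,0),(60,297)),((0,0,.5),(269,223)),
 ((-45,70,43),(478,168)),((-45,130,43),(601,235)),((45,130,43),(505,388)),((45,70,43),(380,322)),((45,70,3),(347,386)),((45,130,3),(480,456))]
sc=[((-75,-55,0),(637,378)),((-75,155,0),(218,535)),((75,155,0),(53,215)),((75,-55,0),(477,92)),((0,0,.5),(455,262)),
 ((-45,70,43),(413,350)),((-45,130,43),(287,397)),((45,130,43),(183,199)),((45,70,43),(315,162))]
D={c:(np.array([a for a,_ in L])/1e3,crop(c,[b for _,b in L])) for c,L in(("top",top),("scene",sc))}
def res(p,cs):
    r=[]
    for c in cs:
        r.append((proj(c,D[c][0]@frame(p[2]).T+[p[0],p[1],.085])-D[c][1]).ravel())
    return np.concatenate(r)
for cs in(("top",),("scene",),("top","scene")):
    s=least_squares(res,[.6,.13,2.65],args=(cs,),loss="soft_l1",f_scale=.5); print(cs,s.x.round(4)); print(s.fun.reshape(-1,2).round(1).tolist())
E
python3 fit2.py
```

```text
('top',) [0.6028 0.1368 2.6574]
[[-1.6, -0.6], [-0.9, -0.1], [0.1, -0.6], [-2.8, -1.5], [-1.8, 0.1], [0.1, 0.6], [1.3, 1.3], [1.6, 2.8], [-0.4, 1.2], [1.9, -0.7], [1.8, -0.2]]
('scene',) [0.6086 0.1356 2.6644]
[[2.1, -1.7], [1.4, 0.3], [0.7, -0.3], [0.2, -1.5], [0.9, -0.7], [-0.7, 0.3], [-1.5, 0.5], [-2.0, 0.7], [-2.3, -0.0]]
('top', 'scene') [0.6058 0.1362 2.6534]
[[-1.2, -1.8], [-0.7, -1.0], [0.1, -1.7], [-2.6, -2.9], [-1.5, -1.1], [0.4, -0.4], [1.5, 0.3], [1.7, 1.7], [-0.2, 0.1], [2.1, -1.9], [1.9, -1.3], [1.2, -1.9], [-0.2, -0.6], [-0.1, -1.1], [-0.3, -1.8], [-0.0, -1.1], [-2.1, -0.3], [-3.1, -0.2], [-3.1, -0.1], [-3.3, -0.6]]
```

```bash
cat >> fit2.py <<'E'
print("slide + tilt free")
def fr(yaw,t):
    x=np.array([np.cos(yaw)*np.cos(t),np.sin(yaw)*np.cos(t),np.sin(t)]); y=np.array([-np.sin(yaw),np.cos(yaw),0]); return np.c_[x,y,np.cross(x,y)]
def res2(p,cs):
    r=[]
    for c in cs:
        X=D[c][0].copy(); X[5:,1]-=p[3]
        r.append((proj(c,X@fr(p[2],p[4]).T+[p[0],p[1],p[5]])-D[c][1]).ravel())
    return np.concatenate(r)
for free in((0,0),(1,0),(1,1)):
  for cs in(("top",),("scene",),("top","scene")):
    e=1e-9; b=[9,9,9,9,.2*free[0]+e,.02*free[1]+e]; x0=np.array([.6,.13,2.65,0,np.pi/6,.085])
    s=least_squares(res2,x0,args=(cs,),loss="soft_l1",f_scale=.5,bounds=(x0-b,x0+b)); print(cs,s.x.round(4),"rms",np.sqrt(np.mean(s.fun**2)).round(2)); 
    if cs[-1]!=cs[0]: print(s.fun.reshape(-1,2).round(1).tolist())
E
python3 fit2.py | sed -n '/slide/,$p'
```

```text
slide + tilt free
('top',) [0.6018 0.1333 2.6548 0.0074 0.5236 0.085 ] rms 0.91
('scene',) [0.6087 0.1314 2.6474 0.0085 0.5236 0.085 ] rms 0.53
('top', 'scene') [0.605  0.1332 2.6476 0.0074 0.5236 0.085 ] rms 1.18
[[0.2, -1.5], [0.5, -0.3], [1.1, -1.0], [-1.3, -2.7], [-0.3, -0.8], [-0.9, -1.3], [0.1, -0.5], [0.0, 0.7], [-1.8, -1.0], [0.5, -2.9], [0.3, -2.2], [0.4, -1.3], [-1.5, -0.1], [-1.2, -0.8], [-0.9, -1.4], [-0.8, -0.7], [-0.5, -0.7], [-1.5, -0.8], [-1.4, -0.6], [-1.6, -1.0]]
('top',) [0.6018 0.1333 2.6549 0.0074 0.5228 0.085 ] rms 0.91
('scene',) [0.6088 0.1313 2.6472 0.0085 0.5224 0.085 ] rms 0.54
('top', 'scene') [0.605  0.1334 2.6468 0.0075 0.5458 0.085 ] rms 1.21
[[0.0, -1.1], [0.2, 0.1], [1.1, -1.3], [-1.4, -3.1], [-0.4, -0.8], [-1.0, -1.3], [0.0, -0.5], [0.2, 0.2], [-1.6, -1.5], [0.4, -3.2], [0.2, -2.4], [0.1, -1.0], [-1.7, 0.1], [-1.0, -1.3], [-0.6, -1.8], [-0.8, -0.7], [-0.5, -0.2], [-1.5, -0.3], [-1.1, -0.5], [-1.3, -1.0]]
('top',) [0.6034 0.134  2.6552 0.0067 0.5095 0.0725] rms 0.87
('scene',) [0.6023 0.1433 2.6424 0.0084 0.5301 0.0756] rms 0.3
('top', 'scene') [0.6044 0.1344 2.6481 0.007  0.5229 0.0816] rms 1.04
[[-0.1, -1.0], [-0.1, 0.0], [0.6, -0.8], [-1.6, -2.3], [-0.6, -0.4], [-1.3, -0.8], [-0.3, -0.0], [-0.3, 1.2], [-2.1, -0.5], [0.2, -2.5], [-0.1, -1.8], [0.2, -0.5], [-1.4, 0.6], [-1.0, 0.1], [-1.0, -0.5], [-0.9, 0.2], [-0.8, 0.2], [-1.7, 0.1], [-1.5, 0.4], [-1.8, -0.0]]
```

```bash
cat > plan.py <<'E'
from geo import *
from bench import *
yaw=2.650; o=np.array([.605,.1325,.085]); F=frame(yaw)
def pose(a,h,u=(0,0),flip=0):
    """tool pose over panel point u at height h; closes across a bar at angle a (clockwise)"""
    xb=np.array([np.cos(a),-np.sin(a),0]); zt=np.array([0,0,-1.]); yt=np.cross(zt,xb)
    if flip: xb,yt=-xb,-yt
    return o+F@[u[0],u[1],h], R.from_matrix(F@np.c_[xb,yt,zt]).as_quat()
E
python3 - <<'E'
from plan import *
P={"top":([.6018,.1333,.085],2.6549),"scene":([.6087,.1314,.085],2.6474)}
for c,n,pt,h in [("top","skirt",(272,214),.010),("top","ptr",(264,275),.005),("top","idx tip",(205,242),.005),("top","idx mid",(190,256),.005),("scene","ptr",(409,213),.005),("top","line far",(277,222),.036),("top","line near",(287,160),.036),("scene","line a",(448,183),.036),("scene","line b",(488,222),.036)]:
    oo,yw=P[c]; G=frame(yw)
    u=least_squares(lambda u:(proj(c,oo+G@[u[0],u[1],h])-crop(c,pt)).ravel(),[0,0]).x
    print(c,n,(u*1e3).round(1),"ang",np.arctan2(-u[1],u[0]).round(3))
q=read_qpos()
for f in(0,1):
  for a,h,u in((-.45,.13,(0,0)),(-.45,.033,(0,0)),(.5,.033,(0,0)),(0,.12,(0,.093)),(0,.065,(0,.093)),(0,.065,(0,0))):
    s=inverse_kinematics(*pose(a,h,u,f)); print(f,a,h,None if s is None else np.round(s,2))
E
```

```text
top skirt [0.  0.7] ang -1.504
top ptr [24.4 11.4] ang -0.438
top idx tip [ 24.2 -15.9] ang 0.581
top idx mid [ 33.5 -17.5] ang 0.482
scene ptr [26.1 11. ] ang -0.401
top line far [19.8  9.2] ang -0.433
top line near [-8.6 -2. ] ang 2.919
scene line a [20.7  7. ] ang -0.325
scene line b [-1.  -0.5] ang 2.693
0 -0.45 0.13 [-0.27  0.77  0.34  1.18 -0.46  1.72  1.61]
0 -0.45 0.033 [-0.29  0.76  0.29  1.37 -0.45  1.53  1.62]
0 0.5 0.033 [-0.36  0.77  0.39  1.37 -0.51  1.55  0.72]
0 0 0.12 [-0.31  0.71  0.53  1.35 -0.48  1.69  1.35]
0 0 0.065 [-0.32  0.71  0.49  1.45 -0.48  1.58  1.35]
0 0 0.065 [-0.37  0.78  0.44  1.32 -0.52  1.61  1.22]
1 -0.45 0.13 [-0.47  0.85  0.73  1.19 -0.69  1.8  -1.38]
1 -0.45 0.033 [-0.53  0.85  0.68  1.38 -0.68  1.62 -1.35]
1 0.5 0.033 [-0.79  1.24  1.36  1.4  -1.17  1.96 -2.01]
1 0 0.12 [-0.6   0.97  1.14  1.36 -0.85  1.87 -1.51]
1 0 0.065 [-0.71  1.16  1.36  1.47 -1.04  1.93 -1.37]
1 0 0.065 [-0.7   1.06  1.14  1.34 -0.98  1.85 -1.62]
```

Run:
```python
from plan import *
a=-.42
move_gripper(.04,20)
move_ptp(*pose(a,.12)); 
movel(*pose(a,.060)); 
f0=read_ft_force(); print(read_time_s(),"f above",F.T@f0)
movel(*pose(a,.034),speed=.05)
print("f down",F.T@read_ft_force())
cv2.imwrite("pics/g1.png",np.hstack([cv2.resize(read_camera(c)[145:245,s:s+105,::-1],(400,380),interpolation=cv2.INTER_CUBIC) for c,s in(("top",150),("scene",215))]))
g=None
for w in(.03,.024,.020,.018,.016,.014,.0):
    move_gripper(w,20); f=F.T@(read_ft_force()-f0); print(w,round(read_finger_gap(),4),round(read_grasp_force(),1),f.round(1))
    if np.linalg.norm(f[:2])>6 or read_grasp_force()>8: break
print(read_time_s())
```

```text
4.3583 f above [-0.30389273  0.34131217  0.62578641]
f down [-0.38361055  0.06192286 -0.17580782]
0.03 0.0299 0.0 [-0.2 -0.5 -1.2]
0.024 0.024 0.0 [ 0.1 -1.  -0.6]
0.02 0.0201 0.0 [ 0.5  0.3 -0.9]
0.018 0.0178 0.0 [-0.7 -0.9 -1.1]
0.016 0.0163 0.0 [ 0.6 -0.2 -1.8]
0.014 0.0142 0.0 [ 0.5  0.1 -1.2]
0.0 -0.0001 0.0 [-0.9  0.1  0.5]
6.775
```

View pics/g1.png

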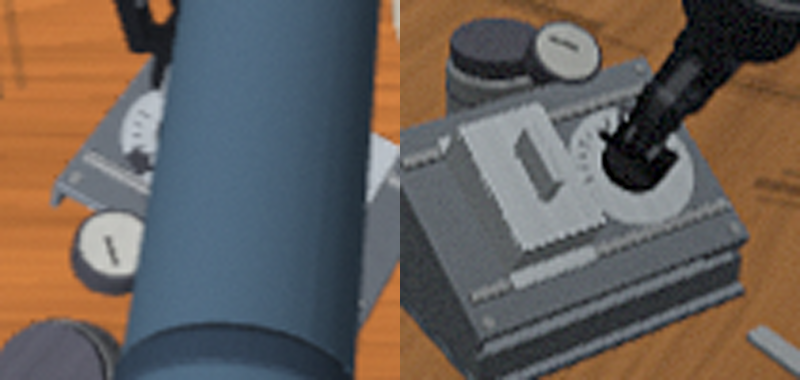

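The fingers closed on nothing, so they missed the bar. I'll compare the projected TCP with the real gripper.

Run:
```python
from plan import *
e=read_eef_pos(); Q=R.from_quat(read_tcp_rot()).as_matrix(); print("err panel mm",(F.T@(e-o)*1e3).round(1))
print(np.round(F.T@Q,2).tolist())
s=6; x0,y0=225,130
im=cv2.resize(read_camera("scene")[y0:y0+95,x0:x0+110,::-1],None,fx=s,fy=s,interpolation=cv2.INTER_CUBIC)
for pt,col in((e,(0,0,255)),(e+.019*Q[:,2],(0,255,0)),(o,(255,255,0)),(o+F@[0,0,.036],(255,0,255)),(e-.054*Q[:,2],(0,255,255))):
    p=(proj("scene",pt)[0]-[x0,y0]+.5)*s; cv2.drawMarker(im,tuple(int(v) for v in p),col,cv2.MARKER_CROSS,14,1)
cv2.imwrite("pics/g2.png",im)
```

```text
err panel mm [-0. -0. 34.]
[[0.91, 0.41, -0.0], [0.41, -0.91, -0.0], [-0.0, 0.0, -1.0]]
```

View pics/g2.png

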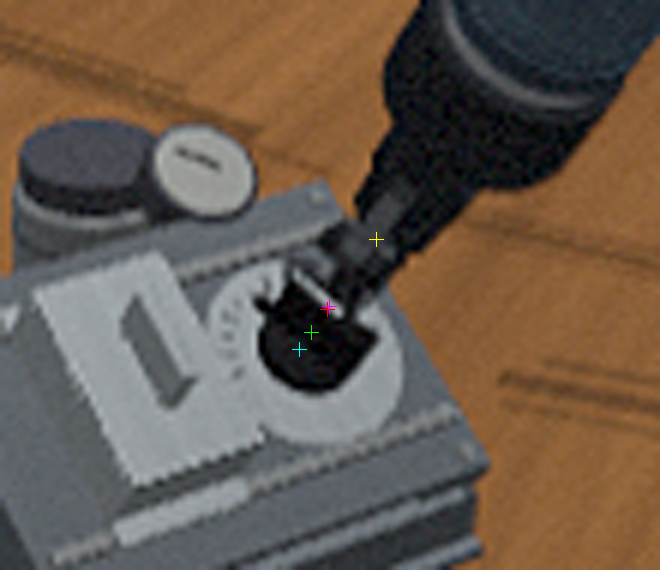

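Run:
```python
from plan import *
z=np.array([.264,.594,.214])
for d in(0,.006,.019,-.054): print("start tip",d,(proj("scene",z-[0,0,d])[0]*800/512).round(0))
move_gripper(.04)
movel(*pose(-.42,.10))
e=read_eef_pos(); Q=R.from_quat(read_tcp_rot()).as_matrix(); s=6
W=[]
for c,x0,y0 in(("scene",240,100),("top",150,120)):
    im=cv2.resize(read_camera(c)[y0:y0+95,x0:x0+66,::-1],None,fx=s,fy=s,interpolation=cv2.INTER_CUBIC)
    for pt,col in((e,(0,0,255)),(e+.019*Q[:,2],(0,255,0)),(e-.054*Q[:,2],(0,255,255)),(o+F@[0,0,.036],(255,0,255))):
        p=(proj(c,pt)[0]-[x0,y0]+.5)*s; cv2.drawMarker(im,tuple(int(v) for v in p),col,cv2.MARKER_CROSS,14,1)
    W.append(im)
cv2.imwrite("pics/g3.png",np.hstack(W)); print(read_time_s())
```

```text
start tip 0 [389. 110.]
start tip 0.006 [389. 112.]
start tip 0.019 [388. 118.]
start tip -0.054 [389.  86.]
7.9833
```

View pics/g3.png

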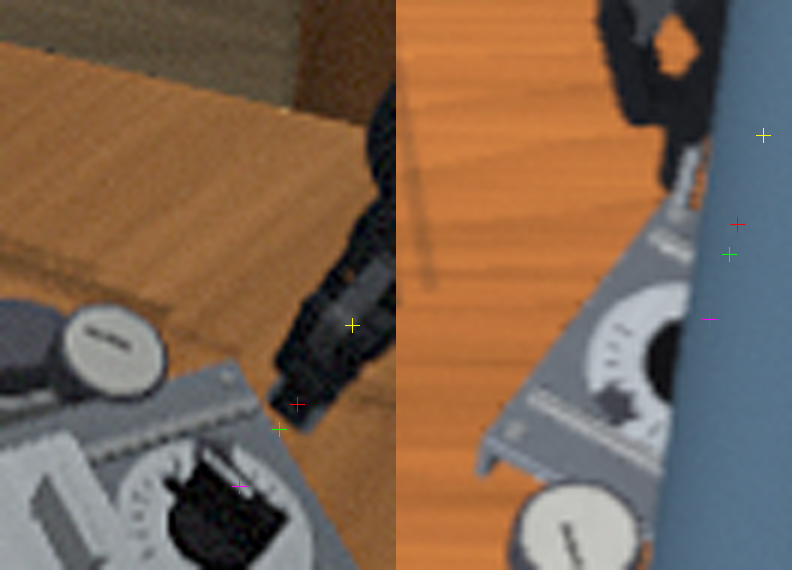

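The gripper's visible tips stand about 25–35 mm short along the tool axis in both cameras, so I'll touch the bar top (36 mm) with closed fingers to find the real offset.

Run:
```python
from plan import *
move_gripper(0)
movel(*pose(-.42,.042)); pause(.1); f0=F.T@read_ft_force()
h=.036
while h>-.008:
    movel(*pose(-.42,h),speed=.04); f=F.T@read_ft_force()-f0
    if np.linalg.norm(f)>4: break
    h-=.0025
print("contact h",h,f.round(1),"act",(F.T@(read_eef_pos()-o)*1e3).round(1),read_time_s())
cv2.imwrite("pics/g4.png",cv2.resize(read_camera("scene")[140:220,230:320,::-1],None,fx=6,fy=6,interpolation=cv2.INTER_CUBIC))
movel(*pose(-.42,h+.02))
```

```text
contact h 0.016000000000000004 [ 2.4 -0.6  8.5] act [-0.4 -0.1 19.2] 11.3833
```

View pics/g4.png

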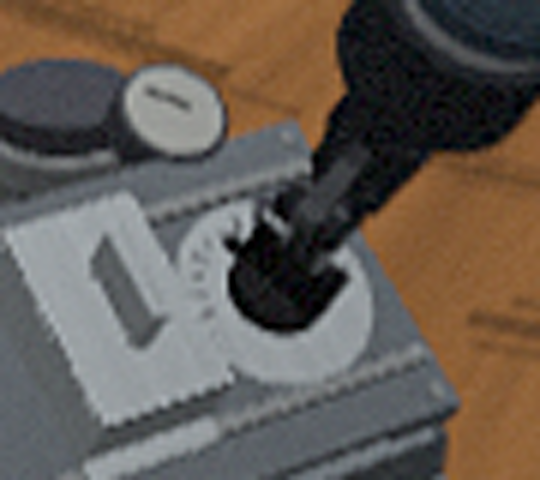

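Contact on the bar top came at a reported h of 19 mm, so the real fingertips are 36 mm further back than stated. I'll correct for that along the tool axis and grasp.

```bash
sed -i 's/return o+F@\[u\[0\],u\[1\],h\]/return o+F@[u[0],u[1],h-.036]/' plan.py
python3 - <<'E'
from plan import *
a=-.42
movel(*pose(a,.078)); move_gripper(.042,20)
f0=F.T@read_ft_force()
movel(*pose(a,.050),speed=.1)
movel(*pose(a,.034),speed=.05)
print("down",(F.T@read_ft_force()-f0).round(1),(F.T@(read_eef_pos()-o)*1e3).round(1))
for w in(.026,.021,.017,.0):
    move_gripper(w,20); f=F.T@read_ft_force()-f0; print(w,round(read_finger_gap(),4),round(read_grasp_force(),1),f.round(1),(F.T@(read_eef_pos()-o)*1e3).round(1))
    if np.linalg.norm(f[:2])>8: break
print(read_time_s())
E
```

```text
down [ 0.8  1.4 -0.3] [ 0.2  0.  -2.5]
0.026 0.0258 0.0 [ 0.4  0.6 -1.5] [-0.1 -0.  -1.6]
0.021 0.0211 0.0 [ 0.2  0.9 -1.2] [-0.1  0.  -1.9]
0.017 0.017 0.0 [ 1.1  0.5 -0.7] [ 0.  0. -2.]
0.0 0.0116 24.4 [ 0.2  1.3 -0.7] [-0.1  0.2 -1.9]
14.3
```

Run:
```python
from plan import *
f0=F.T@read_ft_force()
for a in np.linspace(-.42,.54,5)[1:]:
    move_ptp(*pose(a,.034)); print(round(a,2),(F.T@read_ft_force()-f0).round(1),(F.T@read_ft_torque()).round(2),round(read_finger_gap(),4))
pause(.2); move_gripper(.04)
movel(*pose(.54,.08)); move_ptp(*pose(.3,.15,(.0,.12)))
import bench
a=np.mean([read_camera("top").astype(float) for _ in range(3)],0).astype(np.uint8); b=np.mean([read_camera("scene").astype(float) for _ in range(3)],0).astype(np.uint8)
W=[cv2.resize(a[155:210,165:225,::-1],(400,367),interpolation=cv2.INTER_CUBIC),cv2.resize(b[155:210,250:310,::-1],(400,367),interpolation=cv2.INTER_CUBIC)]
cv2.imwrite("pics/k1.png",np.hstack(W)); print(read_time_s())
```

```text
-0.18 [-0.5 -0.1  0.2] [ 0.15  0.56 -0.07] 0.0117
0.06 [0.4 0.5 0.4] [ 0.2   0.61 -0.06] 0.0114
0.3 [ 0.4  1.2 -0.7] [ 0.2   0.59 -0.06] 0.0114
0.54 [-0.2  0.5 -0.2] [0.23 0.59 0.01] 0.0116
17.5583
```

View pics/k1.png

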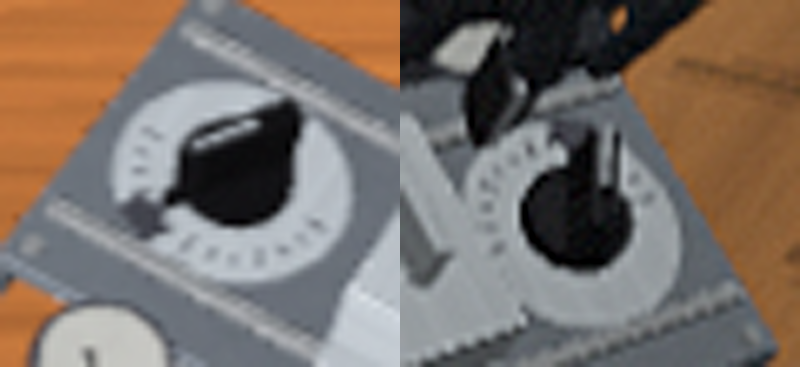

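Run:
```python
from plan import *
oo,yw=np.array([.6018,.1333,.085]),2.6549; G=frame(yw); a=None
def crp(p): return (np.array(p,float)+.5)/6.667-.5+[165,155]
def inv(px,h): return least_squares(lambda u:(proj("top",oo+G@[u[0],u[1],h])-px).ravel(),[0,0]).x
for n,p,h in(("dial",(232,182),.0005),("nose",(170,196),.005),("idx c",(148,216),.005),("idx left",(122,208),.005),("idx bottom",(152,238),.005),("idx top",(140,192),.005),("idx right low",(172,228),.005),("line a",(195,147),.036),("line b",(258,120),.036)):
    u=inv(crp(p),h); print(n,(u*1e3).round(1),np.arctan2(-u[1],u[0]).round(3))
print("proj nose a=.54",[((proj("top",oo+G@polar(t))[0]-[165,155]+.5)*6.667).round(0) for t in(.4,.54,.7)], "axis",((proj("top",oo)[0]-[165,155]+.5)*6.667).round(0))
read_camera("top")
for n in("pointer_tip","index_tip","knob_grip"): print(n,[(((np.array(d["at"])-[165,155]+.5)*6.667).round(0),round(d["confidence"],2)) for d in tip_of("top",n)[:2]])
# dark-pixel centroid of index on the dial annulus r=34..42
im=np.mean([read_camera("top").astype(float).mean(2) for _ in range(4)],0)
for r in(.033,.036,.039):
    A=np.arange(0.0,1.15,.07); px=proj("top",np.array([oo+G@polar(t,r,.003) for t in A])).astype(np.float32)
    v=cv2.remap(im.astype(np.float32),px[None,:,0],px[None,:,1],cv2.INTER_LINEAR)[0]; print(r,[(round(t,2),int(x)) for t,x in zip(A,v)])
```

```text
dial [-1.4  0.1] -3.05
nose [ 20.  -14.6] 0.632
idx c [ 32.1 -16.9] 0.484
idx left [ 34.4 -26.3] 0.652
idx bottom [ 39.4 -11. ] 0.272
idx top [ 24.7 -24.4] 0.779
idx right low [31.6 -7.2] 0.224
line a [ 17.  -11.2] 0.583
line b [-6.4  1.6] -2.898
proj nose a=.54 [array([167., 215.]), array([161., 206.]), array([155., 196.])] axis [230. 186.]
pointer_tip [(array([157., 209.]), 0.83)]
index_tip [(array([187., 177.]), 0.47)]
knob_grip [(array([237., 161.]), 0.78)]
0.033 [(np.float64(0.0), 158), (np.float64(0.07), 177), (np.float64(0.14), 188), (np.float64(0.21), 161), (np.float64(0.28), 112), (np.float64(0.35), 101), (np.float64(0.42), 84), (np.float64(0.49), 72), (np.float64(0.56), 72), (np.float64(0.63), 87), (np.float64(0.7), 109), (np.float64(0.77), 126), (np.float64(0.84), 142), (np.float64(0.91), 179), (np.float64(0.98), 185), (np.float64(1.05), 171), (np.float64(1.12), 155)]
0.036 [(np.float64(0.0), 161), (np.float64(0.07), 186), (np.float64(0.14), 190), (np.float64(0.21), 179), (np.float64(0.28), 122), (np.float64(0.35), 66), (np.float64(0.42), 71), (np.float64(0.49), 71), (np.float64(0.56), 71), (np.float64(0.63), 73), (np.float64(0.7), 79), (np.float64(0.77), 98), (np.float64(0.84), 154), (np.float64(0.91), 184), (np.float64(0.98), 189), (np.float64(1.05), 178), (np.float64(1.12), 175)]
0.039 [(np.float64(0.0), 177), (np.float64(0.07), 182), (np.float64(0.14), 190), (np.float64(0.21), 185), (np.float64(0.28), 141), (np.float64(0.35), 78), (np.float64(0.42), 71), (np.float64(0.49), 71), (np.float64(0.56), 71), (np.float64(0.63), 71), (np.float64(0.7), 87), (np.float64(0.77), 147), (np.float64(0.84), 182), (np.float64(0.91), 192), (np.float64(0.98), 194), (np.float64(1.05), 192), (np.float64(1.12), 190)]
```

Run:
```python
from plan import *
oo,yw=np.array([.6018,.1333,.085]),2.6549; G=frame(yw)
im=np.mean([read_camera("top").astype(float).mean(2) for _ in range(6)],0); old=np.load("top.npy").astype(float).mean(2)
def prof(im,r,A,h):
    px=proj("top",np.array([oo+G@polar(t,r,h) for t in A])).astype(np.float32)
    return cv2.remap(im.astype(np.float32),px[None,:,0],px[None,:,1],cv2.INTER_LINEAR)[0].astype(int)
for n,I,A in(("old ptr",old,np.arange(-1.,.1,.08)),("old idx",old,np.arange(0.,1.1,.08)),("new",im,np.arange(0.,1.1,.08))):
    print(n,A.round(2).tolist())
    for r in(.025,.027,.029,.031): print(r,prof(I,r,A,.004).tolist())
```

```text
old ptr [-1.0, -0.92, -0.84, -0.76, -0.68, -0.6, -0.52, -0.44, -0.36, -0.28, -0.2, -0.12, -0.04, 0.04]
0.025 [169, 170, 172, 175, 178, 161, 116, 64, 54, 125, 165, 174, 173, 174]
0.027 [176, 176, 175, 175, 177, 165, 136, 103, 98, 142, 177, 176, 172, 177]
0.029 [176, 176, 172, 173, 176, 170, 155, 140, 139, 161, 177, 173, 158, 167]
0.031 [172, 169, 159, 166, 176, 173, 169, 170, 154, 155, 174, 173, 156, 163]
old idx [0.0, 0.08, 0.16, 0.24, 0.32, 0.4, 0.48, 0.56, 0.64, 0.72, 0.8, 0.88, 0.96, 1.04]
0.025 [173, 174, 172, 173, 172, 173, 171, 167, 174, 175, 174, 173, 172, 172]
0.027 [174, 176, 175, 174, 173, 168, 163, 145, 158, 173, 170, 172, 173, 173]
0.029 [162, 174, 174, 168, 161, 156, 131, 118, 138, 169, 159, 168, 173, 171]
0.031 [152, 174, 168, 150, 138, 125, 97, 85, 113, 153, 142, 164, 172, 163]
new [0.0, 0.08, 0.16, 0.24, 0.32, 0.4, 0.48, 0.56, 0.64, 0.72, 0.8, 0.88, 0.96, 1.04]
0.025 [188, 189, 189, 189, 184, 172, 98, 31, 26, 74, 127, 175, 187, 187]
0.027 [189, 191, 191, 189, 189, 167, 114, 54, 84, 127, 160, 183, 188, 188]
0.029 [176, 189, 189, 183, 175, 159, 111, 86, 117, 169, 173, 183, 187, 186]
0.031 [165, 189, 183, 164, 150, 131, 93, 88, 117, 164, 155, 178, 186, 177]
```

Profiles put the pointer at 0.57 rad and the index at 0.55 rad, about 1 mm apart. Next I'll grip the fin and slide the hood.

Run:
```python
from plan import *
y=.0925
move_gripper(.04,25)
move_ptp(*pose(0,.11,(0,y))); f0=F.T@read_ft_force()
movel(*pose(0,.067,(0,y)),speed=.06); print("down",(F.T@read_ft_force()-f0).round(1))
move_gripper(0); print("gap",round(read_finger_gap(),4),round(read_grasp_force(),1),(F.T@read_ft_force()-f0).round(1),read_time_s())
if read_finger_gap()>.005:
    for t in(.06,.03,.008,.002,-.002,-.005):
        movel(*pose(0,.067,(0,t)),speed=.06); f=F.T@read_ft_force()-f0
        print(t,(F.T@(read_eef_pos()-o)*1e3).round(1),f.round(1),round(read_finger_gap(),4))
        if abs(f[1])>9: break
print(read_time_s())
```

```text
down [-0.1 -0.2 -0.3]
gap 0.0077 29.3 [-0.1 -0.1  0.5] 20.075
0.06 [-0.1 57.3 31.5] [-0.3 -3.1  3.4] 0.0074
0.03 [ 0.  29.7 31.5] [ 0.9 -0.2  3.8] 0.0073
0.008 [ 0.1  7.4 31.4] [0.9 0.  4.2] 0.0071
0.002 [ 0.1  2.  31.4] [1.7 0.7 4.6] 0.0074
-0.002 [ 0.1  0.1 31.4] [1.3 3.  4.5] 0.0073
-0.005 [ 0.2  0.2 31.4] [3.9 7.  5.3] 0.0073
22.6833
```

Stopped firmly at y ≈ 0.1 mm, so the hood is at its stop. Release, retreat and check.

Run:
```python
from plan import *
movel(*pose(0,.067,(0,-.001)),speed=.06)
move_gripper(.04); movel(*pose(0,.14,(0,-.001))); move_ptp(*pose(0,.25,(0,.14)))
W=[cv2.resize(read_camera(c)[y:y+70,x:x+70,::-1],(400,400),interpolation=cv2.INTER_CUBIC) for c,x,y in(("top",160,150),("scene",240,150))]
cv2.imwrite("pics/end.png",np.hstack(W)); print(read_time_s(),read_ft_force().round(1))
```

```text
24.8333 [-0.1 -0.5 -1. ]
```

View pics/end.png

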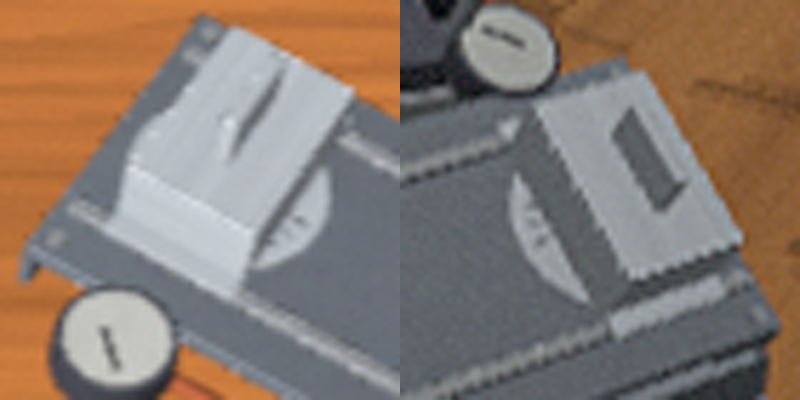

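The hood (top roof around (240,130), scene around (640,175)) sits centred over the dial, and the gripper is clear.

```bash
python3 -c "from bench import *; print(sign_off())"
```

```text
the job is handed in; nothing more can be done
None
```

The job is handed in: the pointer was set about 1 mm from the index tip, the lock hood was then slid to its stop over the knob, and the gripper released and backed clear at 24.8 s. I could not recheck the pointer under the hood, and sign-off returned no verdict.

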